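# Touch off three tool height setters, shortest first

## Task

Check that the anvils of the three tool height setters move freely: with the fingertips touch the top of each one lightly from above, first the one with the red collar, then the yellow, then the blue. At each touch let the steel anvil sink by about half of its 10 mm travel (it stays down by itself), without pushing it to its stop. Do not grip, lift or shove the setters, leave everything else on the bench alone, and finish clear.

Things in the scene. Friction and masses are not known exactly. Their poses are not given: they have to be found in the camera images.
- red_setter: loose tool height setter (about 0.6 kg), an upright round housing 46 mm across and 40 mm tall with a red collar at its top; a round steel anvil 26 mm across stands 14 mm proud of it, so the whole is 54 mm tall at the start. Origin: centre of its underside, z up along its axis
- red_touch (a point): centre of the flat top of the anvil of the red-collared setter; it goes down with the anvil
- red_anvil (a joint): how far the anvil of the red-collared setter is pushed down into its housing, in m: 0 at the start (14 mm proud), 0.010 at its stop. It has no spring: about 3 N slides it down, and it stays where it is left
- yellow_setter: loose tool height setter (about 0.6 kg), an upright round housing 46 mm across and 50 mm tall with a yellow collar at its top; a round steel anvil 26 mm across stands 14 mm proud of it, so the whole is 64 mm tall at the start. Origin: centre of its underside, z up along its axis
- yellow_touch (a point): centre of the flat top of the anvil of the yellow-collared setter; it goes down with the anvil
- yellow_anvil (a joint): how far the anvil of the yellow-collared setter is pushed down into its housing, in m: 0 at the start (14 mm proud), 0.010 at its stop. It has no spring: about 3 N slides it down, and it stays where it is left
- blue_setter: loose tool height setter (about 0.6 kg), an upright round housing 46 mm across and 65 mm tall with a blue collar at its top; a round steel anvil 26 mm across stands 14 mm proud of it, so the whole is 79 mm tall at the start. Origin: centre of its underside, z up along its axis
- blue_touch (a point): centre of the flat top of the anvil of the blue-collared setter; it goes down with the anvil
- blue_anvil (a joint): how far the anvil of the blue-collared setter is pushed down into its housing, in m: 0 at the start (14 mm proud), 0.010 at its stop. It has no spring: about 3 N slides it down, and it stays where it is left
- ball_post: loose steel datum ball on a post, 32 mm across, 108 mm tall, easily tipped; to be left alone. Origin: centre of its underside
- v_block_1: loose steel V block 40x45x36 mm; to be left alone. Origin: centre of its underside
- ring_gauge: loose plain steel ring gauge, 55 mm across, 18 mm high; to be left alone. Origin: centre of its underside
- gear: loose steel spur gear, 60 mm across, 20 mm high; to be left alone. Origin: centre of its underside
Things that resemble listed ones, but are neither listed nor needed, are in the scene too. What is shaped like the blue_setter but green or orange is not meant.

How it is judged:
On the way, in this order (a step that is already met when the one before it is completed fails the run):
1. the red setter's anvil is pushed down at least 2 mm by the fingers, while those that come later still stand at full height (value of joint red_anvil above 0.002 m and contact force between the fingers and red_setter above 0.3 N and value of joint each of yellow_anvil, blue_anvil below 0.001 m), for 0.02 s.
2. the yellow setter's anvil is pushed down at least 2 mm by the fingers, while those that come later still stand at full height (value of joint each of yellow_anvil, red_anvil above 0.002 m and contact force between the fingers and yellow_setter above 0.3 N and value of joint blue_anvil below 0.001 m), for 0.02 s.
3. the blue setter's anvil is pushed down at least 2 mm by the fingers (value of joint each of blue_anvil, red_anvil, yellow_anvil above 0.002 m and contact force between the fingers and blue_setter above 0.3 N), for 0.02 s.
At the end, for the whole second after the job is handed in: each of the three anvils is down by 2 to 8 mm of its 10 mm travel; the setters stand upright within 12 mm of where they were, at rest; ball post, V block, ring gauge and gear within 15 mm of where they were (value of joint red_anvil between 0.002 and 0.008 m and angle between each of red_setter, yellow_setter, blue_setter's own z axis and vertical below 0.05 rad and distance of each of red_setter, yellow_setter, blue_setter from where it was at the start of the episode below 0.012 m and linear speed of each of red_setter, yellow_setter, blue_setter below 0.01 m/s and value of joint yellow_anvil between 0.002 and 0.008 m and value of joint blue_anvil between 0.002 and 0.008 m and distance of each of ball_post, v_block_1, ring_gauge, gear from where it was at the start of the episode below 0.015 m); the robot touches nothing.
It fails at once if an anvil is driven down to its stop (more than 9 mm) (value of joint any of red_anvil, yellow_anvil, blue_anvil above 0.009 m).
It fails at once if a setter is lifted (more than 6 mm) or tipped (height (world z) of any of red_setter, yellow_setter, blue_setter above 0.006 m or angle between any of red_setter, yellow_setter, blue_setter's own z axis and vertical above 0.25 rad).
It fails at once if a setter is shoved more than 15 mm (distance of any of red_setter, yellow_setter, blue_setter from where it was at the start of the episode above 0.015 m).
It fails at once if a setter is pressed or gripped with more than 20 N (contact force between any of the fingers, the arm and red_setter above 20 N or contact force between any of the fingers, the arm and yellow_setter above 20 N or contact force between any of the fingers, the arm and blue_setter above 20 N).
It fails at once if the ball post, V block, ring gauge or gear is disturbed (more than 15 mm) (distance of any of ball_post, v_block_1, ring_gauge, gear from where it was at the start of the episode above 0.015 m).
It also fails if it takes over 48 s, if anything falls off the work surface, if the arm or the gripper's body presses on something with over 40 N, if the wrist force passes 120 N, or if a joint passes its speed limit or range.

## Robot

A 7-joint arm with a two-finger parallel gripper is mounted at the origin on a cart in front of the work surface, level with it; the furniture and walls round the work are solid. World frame = base frame: x ahead of the robot, y to its left, z up, the work surface at z = 0. Lengths are in m, angles in rad, forces in N, time in s.
With the tool pointing down it reaches from about 0.35 to 0.775 m from the base axis. Payload 3.1 kg.
Tool frame: the origin (TCP) lies between the finger pads; the fingertips stand 17 mm ahead of it and the grasp point (between the pads) lies 2 mm behind it; x points along the fingers, y is the direction in which the jaws open and shut, and the axes are right-handed (so a half turn about x gives the same grasp; the last joint's range is limited). The gripper opens to 85 mm and grips with 20 to 120 N. Pads are 22 mm wide; open, the fingers measure 114 mm over their backs; the gripper's body (76 mm by 85 mm) begins 54 mm behind the grasp point. The pads swing forward as they close: fully open they stand 13 mm farther back than shut.
Start: joints at [-1.177, 0.311, 0.014, 1.512, -0.004, 1.319, -0.027], TCP at [0.232, 0.499, 0.248] pointing down, gripper open.
Joint ranges: [-2.7, 2.7], [-0.3, 1.91], [-1.27, 1.3], [0.12, 2.57], [-1.44, 4.58], [0.2, 2.03], [-3.05, 3.05]. Speed limits (rad/s): [2.79, 2.79, 3.14, 3.14, 3.14, 3.14, 3.14].

## Interface

Orientations are given as a rotation vector (axis times angle).
In Python, from station import * gives the robot as it stands.
- The arm moves only by the shell command python3 -m jog 'ROWS' [FORCE]. ROWS is JSON, a list of rows, each a list of 7 numbers: the turn, a rotation vector about the tool's x, y, z in rad, then the shift along the tool's x, y, z in mm, then the closure, from -1 (fully open) to 1 (shut). A call has 1 to 10 rows; each row shifts and turns the commanded pose from where the row before left it, along the tool's axes as they then stand; what a row does not reach is not made up. A row lasts 1/12 s, in which the tool goes at most 41.7 mm and 7.16 degrees, less where a joint would pass 70% of its speed; a pose out of reach is approached as far as the arm can. A call is refused whole if a number of a shift passes 41.7 or a number of a turn 0.125, either way. A call with a gripper value outside its range is refused whole. The fingers move at their own pace and stop on an object; FORCE is the grip in N (left out, the last holds). Time passes only in rows, so rows that do not move let the fingers close. It gives the time, the measured TCP pose, the force and the opening at its end, in the units of the state.
- read_state(): the state, without advancing time (a new reading comes with each control period).
- get_image(name): name is "scene" or "top" or "wrist"; returns the picture (400x640x3 uint8, red, green, blue); there is no depth.
- camera_params(name): a dict with "K" (3x3 intrinsics, pixels), "k1" (the pictures are not rectified: a ray, as slopes to the right and down, at radius r is drawn at 1 + k1 r^2 times it, then the intrinsics apply), "camera_from_world" (4x4, takes a point from world to camera coordinates); the wrist camera has in their place "mount" (4x4, takes a point from camera to tool coordinates, whose origin is the TCP and whose axes are the tool frame's). Camera axes: x right, y down, z forward; pixel columns grow to the right and rows downward; lengths in m; the calibration is good to about 2 mm. A picture is of the moment at which its call begins: read the wrist's pose just before it. camera_params takes no time and is no camera call.
- job_done(): hands the job in, once; it reports no verdict.
The state is a dict: "t": time; "q": joint angles; "qvel": joint speeds; "joint_torque": joint torques, N m; "tool_pos": TCP position; "tcp_rot": TCP orientation; "force": force on the tool from outside, world axes, zero at the start; "wrist_torque": the same for the moment, N m; "opening": finger opening in m.
Only numpy, scipy, OpenCV 4.12 (cv2) and the standard library are available. Lean on these libraries where they do the work, as an engineer would, in place of code of your own. Each camera call takes 0.05 s, during which the arm holds its last target. There are 200 camera calls.

## Working session

There is one attempt and no reset: what is moved stays moved. The work goes in short steps, Python scripts to look and compute and a shell command to move; the robot and the scene stay as the last step left them, time stands still between calls to the robot, and variables do not carry over. Pictures are saved under pics/ and viewed, about 8 in all and at most 12, crops included, and the job is handed in when it is done.

```bash
mkdir -p pics
cat > h.py <<'E'
from station import *
import numpy as np, cv2
from scipy.spatial.transform import Rotation as R
def ray(name,uv,st=None):
    p=camera_params(name);K=np.array(p["K"]);k=p["k1"]
    d=np.array([(uv[0]-K[0,2])/K[0,0],(uv[1]-K[1,2])/K[1,1]]);x=d.copy()
    for _ in range(20): x=d/(1+k*(x@x))
    v=np.array([x[0],x[1],1.])
    if name=="wrist":
        M=np.array(p["mount"]);T=np.eye(4);T[:3,:3]=R.from_rotvec(st["tcp_rot"]).as_matrix();T[:3,3]=st["tool_pos"];W=T@M
    else: W=np.linalg.inv(np.array(p["camera_from_world"]))
    return W[:3,3],W[:3,:3]@v
def onz(o,d,z): return o+d*(z-o[2])/d[2]
def tri(rs):
    A=0;b=0
    for o,d in rs:
        d=d/np.linalg.norm(d);P=np.eye(3)-np.outer(d,d);A=A+P;b=b+P@o
    x=np.linalg.solve(A,b)
    return x,[np.linalg.norm(np.cross(x-o,d/np.linalg.norm(d))) for o,d in rs]
E
python3 - <<'E'
from h import *
s=read_state();print({k:np.round(v,3).tolist() for k,v in s.items()});print(R.from_rotvec(s["tcp_rot"]).as_matrix().round(2))
for n in("scene","top"):
    cv2.imwrite(f"pics/{n}0.png",get_image(n)[:,:,::-1]);p=camera_params(n);print(n,np.linalg.inv(p["camera_from_world"]).round(3),p["K"],p["k1"])
print(camera_params("wrist"))
E
```

```text
{'t': 0.0, 'q': [-1.177, 0.312, 0.014, 1.513, -0.004, 1.319, -0.027], 'qvel': [-0.001, 0.001, 0.0, -0.001, 0.001, 0.003, 0.001], 'joint_torque': [0.0, -37.991, 0.146, -23.059, 0.012, 0.014, -0.0], 'tool_pos': [0.232, 0.498, 0.247], 'tcp_rot': [0.34, 1.544, -0.344], 'force': [-0.108, -0.288, 0.242], 'wrist_torque': [0.007, -0.056, 0.024], 'opening': 0.085}
[[-0.    0.42  0.91]
 [-0.    0.91 -0.42]
 [-1.   -0.    0.  ]]
scene [[ 0.672 -0.427  0.605 -0.084]
 [-0.74  -0.381  0.554 -0.612]
 [-0.006 -0.82  -0.572  0.7  ]
 [ 0.     0.     0.     1.   ]] [[484.39357474   0.         318.64817212]
 [  0.         484.39357474 208.97851937]
 [  0.           0.           1.        ]] -0.146620350491782
top [[-0.026 -0.984  0.178  0.412]
 [-1.     0.024 -0.018  0.014]
 [ 0.013 -0.179 -0.984  1.055]
 [ 0.     0.     0.     1.   ]] [[383.65766373   0.         321.67347184]
 [  0.         383.65766373 203.50248072]
 [  0.           0.           1.        ]] -0.03826644089486996
{'K': array([[319.59065946,   0.        , 321.34767327],
       [  0.        , 319.59065946, 194.08191471],
       [  0.        ,   0.        ,   1.        ]]), 'k1': -0.03809511406079488, 'mount': array([[ 6.42777645e-04, -3.02967049e-01,  9.53000815e-01,
        -1.25818152e-01],
       [ 9.99999622e-01, -3.64042510e-04, -7.90209488e-04,
         5.53504432e-04],
       [ 5.86340245e-04,  9.53000963e-01,  3.02966700e-01,
        -7.73412834e-02],
       [ 0.00000000e+00,  0.00000000e+00,  0.00000000e+00,
         1.00000000e+00]])}
```

View pics/scene0.png

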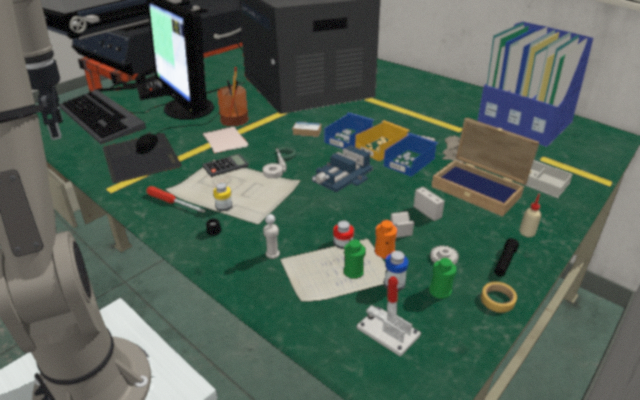

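View pics/top0.png

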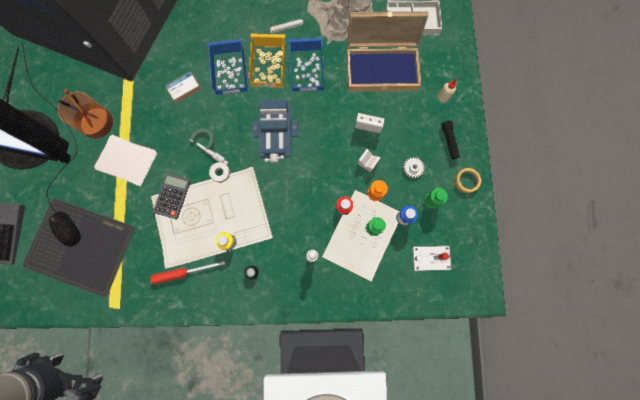

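Scene: the red setter is at scene (343,233) / top (345,205), yellow at (222,197) / (226,241) and blue at (397,265) / (409,214). The look-alikes are green at top (376,226) and (437,198) and orange at (378,189). They fail the collar colours named in the task. I'll confirm this in one enlarged crop and measure the anvil tops.

```bash
cat > m.py <<'E'
from h import *
T=cv2.imread("pics/top0.png");S=cv2.imread("pics/scene0.png")
seeds={"red":((345,205),(343,233)),"yellow":((226,241),(222,197)),"blue":((409,214),(397,265))}
hue={"red":lambda h:(h<8)|(h>172),"yellow":lambda h:(h>20)&(h<34),"blue":lambda h:(h>100)&(h<130)}
rows=[]
for c,(a,b) in seeds.items():
    cr=[]
    for im,(u,v) in((T,a),(S,b)):
        w=22;P=im[v-w:v+w,u-w:u+w];hsv=cv2.cvtColor(P,cv2.COLOR_BGR2HSV).astype(int)
        col=hue[c](hsv[:,:,0])&(hsv[:,:,1]>110)&(hsv[:,:,2]>60)
        y,x=np.nonzero(col)
        print(c,"col n",len(x),"cent",(x.mean()+u-w).round(1),(y.mean()+v-w).round(1),"bbox",x.min()+u-w,x.max()+u-w,y.min()+v-w,y.max()+v-w)
        g=((hsv[:,:,1]<70)&(hsv[:,:,2]>110)).astype(np.uint8)
        n,l,st,ce=cv2.connectedComponentsWithStats(g)
        for i in range(1,n):
            if st[i,4]>12: print("   grey",st[i].tolist()[:2]+st[i].tolist()[2:],(ce[i]+[u-w,v-w]).round(1))
        cr.append(cv2.resize(P,None,fx=6,fy=6,interpolation=cv2.INTER_NEAREST))
    rows.append(np.vstack(cr))
cv2.imwrite("pics/crops.png",np.hstack(rows))
E
python3 m.py
```

```text
red col n 154 cent 344.0 205.5 bbox 336 352 197 213
   grey [13, 7, 31, 37, 694] [355.5 211.7]
   grey [18, 16, 9, 10, 71] [345.  203.9]
red col n 195 cent 343.3 233.2 bbox 333 353 225 239
   grey [16, 9, 13, 12, 117] [343.1 225.4]
   grey [13, 26, 15, 10, 67] [340.8 242. ]
   grey [39, 28, 5, 8, 27] [362.5 242. ]
   grey [0, 35, 24, 9, 167] [332.5 250.9]
yellow col n 155 cent 225.0 240.7 bbox 216 232 232 249
   grey [0, 0, 44, 40, 1185] [224.  234.1]
   grey [14, 17, 10, 9, 76] [222.4 240. ]
yellow col n 140 cent 222.2 193.8 bbox 214 230 187 199
   grey [0, 0, 44, 44, 1450] [223.  193.4]
blue col n 154 cent 407.8 214.6 bbox 400 417 206 223
   grey [0, 13, 21, 31, 325] [392.6 220. ]
   grey [18, 17, 10, 10, 82] [409.7 213.4]
blue col n 230 cent 396.7 265.2 bbox 385 408 256 272
   grey [15, 7, 15, 14, 155] [396.9 256.6]
   grey [0, 11, 31, 33, 476] [386.  273.2]
```

View pics/crops.png

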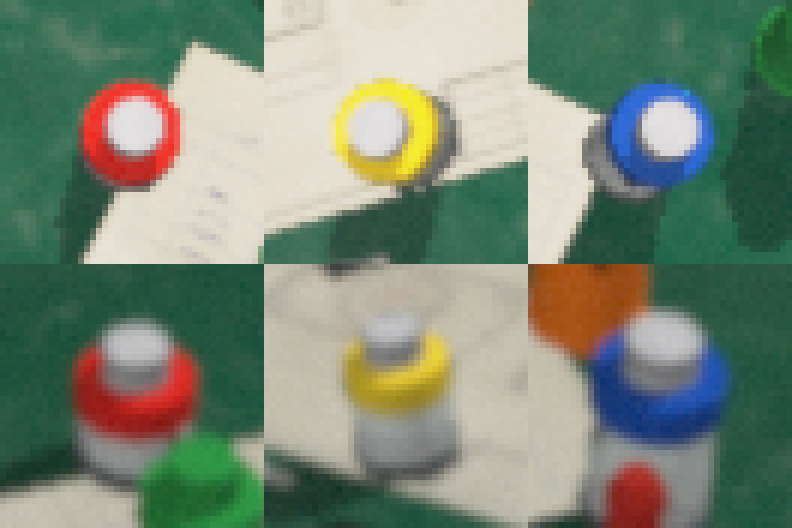

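The crop confirms red, yellow and blue collars with pale anvils on top. Scene anvil-top centres are about (343.3,223.5), (221,185.2) and (397.2,253.7). Next I'll triangulate them, and the ball post and clamp as obstacles.

Run:
```python
from h import *
pts={"red":((345,203.9),(343.3,223.5),.054),"yellow":((222.4,240),(221,185.2),.064),"blue":((409.7,213.4),(397.2,253.7),.079),"ball":((312,256),(270,220),.1),"clampknob":((444,257),(392,284),.08),"green1":((376,226),(354,243),.07),"green2":((438,197),(444,262),.07),"orange":((378,189),(387,224),.07)}
for n,(a,b,z) in pts.items():
    x,r=tri([ray("top",a),ray("scene",b)]);print(n,x.round(4),np.round(r,4),"top@z",onz(*ray("top",a),z).round(4)[:2],"reach",np.hypot(*x[:2]).round(3))
```

```text
red [ 0.5918 -0.0662  0.0552] [0.0007 0.0007] top@z [ 0.5915 -0.0659] reach 0.595
yellow [0.5027 0.2547 0.0644] [0.0001 0.0001] top@z [0.5026 0.2549] reach 0.564
blue [ 0.5588 -0.2313  0.0804] [0.0014 0.0014] top@z [ 0.558  -0.2306] reach 0.605
ball [0.4555 0.0236 0.0955] [0.0011 0.0011] top@z [0.4544 0.0243] reach 0.456
clampknob [ 0.4428 -0.2972  0.1229] [0.0008 0.0008] top@z [ 0.4436 -0.3108] reach 0.533
green1 [ 0.5295 -0.1434  0.0779] [0.0027 0.0027] top@z [ 0.5285 -0.1428] reach 0.549
green2 [ 0.6021 -0.3116  0.0758] [0.003 0.003] top@z [ 0.6012 -0.3111] reach 0.678
orange [ 0.6275 -0.1547  0.0769] [0.0036 0.0036] top@z [ 0.6264 -0.1532] reach 0.646
```

```bash
cat > d.py <<'E'
from h import *
import sys
G={"red":(.5917,-.0661,.0545),"yellow":(.5027,.2548,.064),"blue":(.5583,-.2309,.079)}
s=read_state();M=R.from_rotvec(s["tcp_rot"]).as_matrix();p=np.array(s["tool_pos"])
print("t",round(s["t"],2),"pos",p.round(4),"F",np.round(s["force"],2),"open",round(s["opening"],4),"Mx",M[:,0].round(3),"My",M[:,1].round(3))
for n in sys.argv[1:]:
    g=np.array(G[n])+[0,0,.017]; print(n,"tool mm to contact",(M.T@(g-p)*1000).round(1))
E
python3 d.py red; python3 -m jog '[[0,0,0,0,0,0,1],[0,0,0,0,-20,5,1],[0,0,0,0,-30,8,1],[0,0,0,0,-30,12,1],[0,0,0,0,-30,20,1],[0,0,0,0,-30,28,1],[0,0,0,0,-25,30,1],[0,0,0,0,-25,30,1],[0,0,0,0,-20,30,1],[0,0,0,0,-20,30,1]]' 20; python3 d.py red
```

```text
t 0.1 pos [0.2319 0.498  0.2473] F [-0.   -0.65  0.36] open 0.0856 Mx [-0.001 -0.002 -1.   ] My [ 0.422  0.907 -0.002]
red tool mm to contact [ 176.7 -359.2  564.3]
t: 0.93
tool_pos: [0.3103, 0.2067, 0.2483]
tcp_rot: [0.342, 1.544, -0.341]
force: [1.0, -0.2, 0.0]
opening: -0.0001
t 0.93 pos [0.3103 0.2067 0.2483] F [ 1.   -0.16  0.02] open -0.0001 Mx [ 0.     0.001 -1.   ] My [0.422 0.907 0.001]
red tool mm to contact [ 176.7 -128.7  370.3]
```

```bash
python3 -m jog '[[0,0,0,0,-10,34,1],[0,0,0,0,-13,36,1],[0,0,0,0,-13,36,1],[0,0,0,0,-13,36,1],[0,0,0,0,-13,36,1],[0,0,0,0,-13,36,1],[0,0,0,0,-13,36,1],[0,0,0,0,-13,36,1],[0,0,0,0,-13,36,1],[0,0,0,0,-8,25,1]]' ; python3 -m jog '[[0,0,0,0,0,8,1],[0,0,0,0,0,0,1],[0,0,0,0,0,0,1],[0,0,0,0,0,0,1]]'; python3 d.py red
```

```text
t: 1.77
tool_pos: [0.5746, -0.0521, 0.2479]
tcp_rot: [0.342, 1.542, -0.346]
force: [0.1, -0.1, 0.6]
opening: -0.0002
t: 2.1
tool_pos: [0.5796, -0.0498, 0.2481]
tcp_rot: [0.341, 1.546, -0.339]
force: [-0.3, 0.6, 0.0]
opening: 0.0001
t 2.1 pos [ 0.5796 -0.0498  0.2481] F [-0.27  0.62  0.02] open 0.0001 Mx [-0.001  0.002 -1.   ] My [0.42  0.908 0.001]
red tool mm to contact [176.5  -9.9  18.2]
```

```bash
python3 -m jog '[[0,0,0,10,-5,8,1],[0,0,0,20,-5,10,1],[0,0,0,25,0,0,1],[0,0,0,25,0,0,1],[0,0,0,25,0,0,1],[0,0,0,20,0,0,1],[0,0,0,10,0,0,1],[0,0,0,0,0,0,1],[0,0,0,0,0,0,1]]'
python3 - <<'E'
from h import *
s=read_state();I=get_image("wrist");cv2.imwrite("pics/w1.png",I[:,:,::-1])
p=camera_params("wrist")
def proj(P):
    T=np.eye(4);T[:3,:3]=R.from_rotvec(s["tcp_rot"]).as_matrix();T[:3,3]=s["tool_pos"]
    c=np.linalg.inv(T@np.array(p["mount"]))@np.append(P,1);x=c[:2]/c[2];x=x*(1+p["k1"]*(x@x));K=np.array(p["K"]);return x*[K[0,0],K[1,1]]+K[:2,2]
print("pred anvil",proj([.5917,-.0661,.054]).round(1))
E
python3 d.py red
```

```text
t: 2.85
tool_pos: [0.5924, -0.0681, 0.1134]
tcp_rot: [0.341, 1.544, -0.341]
force: [-0.1, -0.4, -0.1]
opening: -0.0
pred anvil [323.2 220. ]
t 2.9 pos [ 0.5933 -0.0684  0.1145] F [ 0.16 -0.51  0.05] open 0.0002 Mx [ 0.002 -0.    -1.   ] My [0.422 0.907 0.001]
red tool mm to contact [42.9  1.4 -2.5]
```

View pics/w1.png

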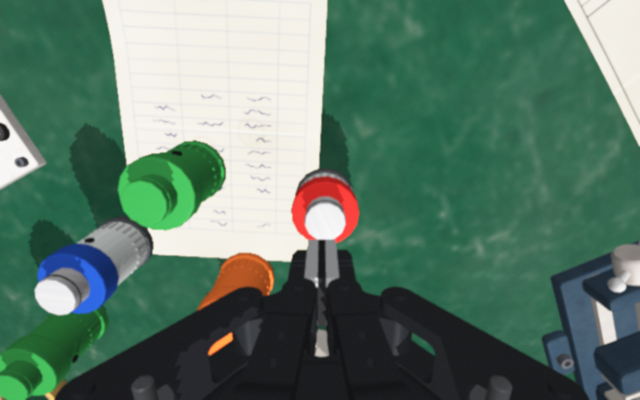

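Wrist view: the red anvil centre is at (325,219), against a predicted (323,220). The agreement is within about 1.5 mm. The fingertips are at (322,245), pointing at it.

```bash
python3 -m jog '[[0,0,0,10,1.5,-2.5,1],[0,0,0,12,0,0,1],[0,0,0,10,0,0,1],[0,0,0,4,0,0,1],[0,0,0,0,0,0,1],[0,0,0,0,0,0,1],[0,0,0,0,0,0,1]]'; python3 d.py red
python3 -m jog '[[0,0,0,2,0,0,1],[0,0,0,1,0,0,1],[0,0,0,0,0,0,1]]'; python3 -m jog '[[0,0,0,1,0,0,1],[0,0,0,0,0,0,1]]';python3 -m jog '[[0,0,0,1,0,0,1],[0,0,0,0,0,0,1]]'
```

```text
t: 3.48
tool_pos: [0.5912, -0.0663, 0.0776]
tcp_rot: [0.342, 1.543, -0.342]
force: [-0.2, 0.9, 0.4]
opening: -0.0004
t 3.48 pos [ 0.5912 -0.0663  0.0776] F [-0.18  0.92  0.44] open -0.0004 Mx [ 0.001 -0.    -1.   ] My [0.422 0.906 0.   ]
red tool mm to contact [6.1 0.4 0.4]
t: 3.73
tool_pos: [0.5909, -0.066, 0.0743]
tcp_rot: [0.342, 1.544, -0.342]
force: [0.2, 0.1, 0.8]
opening: 0.0001
t: 3.9
tool_pos: [0.5908, -0.066, 0.0732]
tcp_rot: [0.342, 1.544, -0.342]
force: [-0.2, -0.4, -0.3]
opening: 0.0002
t: 4.07
tool_pos: [0.5908, -0.066, 0.0722]
tcp_rot: [0.342, 1.544, -0.342]
force: [-1.4, -0.6, 0.9]
opening: -0.0001
```

```bash
for i in 1 ; do python3 -m jog '[[0,0,0,1,0,0,1],[0,0,0,0,0,0,1]]'|grep -E 'pos|force';python3 -m jog '[[0,0,0,1,0,0,1],[0,0,0,0,0,0,1]]'|grep -E 'pos|force';python3 -m jog '[[0,0,0,1,0,0,1]]'|grep -E 'pos|force';python3 -m jog '[[0,0,0,0,0,0,1]]'|grep -E 'pos|force'; done
```

```text
tool_pos: [0.5909, -0.066, 0.0712]
force: [-0.1, 0.4, -0.6]
tool_pos: [0.591, -0.066, 0.0705]
force: [-0.3, 0.3, 1.4]
tool_pos: [0.5909, -0.0661, 0.0697]
force: [0.1, -0.4, 3.3]
tool_pos: [0.5909, -0.066, 0.0695]
force: [-0.7, -0.2, 1.9]
```

```bash
python3 -m jog '[[0,0,0,1,0,0,1]]'|grep -E 'pos|force';python3 -m jog '[[0,0,0,1,0,0,1]]'|grep -E 'pos|force';python3 -m jog '[[0,0,0,1,0,0,1]]'|grep -E 'pos|force';python3 -m jog '[[0,0,0,0.5,0,0,1]]'|grep -E 'pos|force';python3 -m jog '[[0,0,0,0,0,0,1]]'|grep -E 'pos|force'
```

```text
tool_pos: [0.5909, -0.0661, 0.0686]
force: [-0.5, 0.3, 3.7]
tool_pos: [0.591, -0.066, 0.0674]
force: [-0.8, -0.1, 1.6]
tool_pos: [0.591, -0.066, 0.0663]
force: [-0.7, 0.1, 2.6]
tool_pos: [0.5909, -0.066, 0.0657]
force: [-1.7, 0.3, 2.7]
tool_pos: [0.5909, -0.066, 0.0656]
force: [-0.6, -0.4, 2.0]
```

Red contact came at TCP z≈0.0708 as predicted. The anvil sank about 5 mm under roughly 3 N. Now up and over to yellow.

```bash
python3 -m jog '[[0,0,0,-10,0,0,1],[0,0,0,-20,0,0,1],[0,0,0,-30,0,0,1],[0,0,0,-25,0,0,1],[0,0,0,-15,0,0,1],[0,0,0,0,0,0,1]]'; python3 d.py yellow
```

```text
t: 5.48
tool_pos: [0.5936, -0.0669, 0.1705]
tcp_rot: [0.342, 1.535, -0.341]
force: [0.1, -0.1, 1.0]
opening: 0.0001
t 5.48 pos [ 0.5936 -0.0669  0.1705] F [ 0.1  -0.14  0.98] open 0.0001 Mx [ 0.009 -0.001 -1.   ] My [0.422 0.907 0.003]
yellow tool mm to contact [  88.4  253.  -219. ]
```

```bash
python3 -m jog '[[0,0,0,0,15,-13,1],[0,0,0,0,25,-22,1],[0,0,0,0,30,-26,1],[0,0,0,0,30,-26,1],[0,0,0,0,30,-26,1],[0,0,0,0,30,-26,1],[0,0,0,0,30,-26,1],[0,0,0,0,30,-26,1],[0,0,0,0,20,-17,1],[0,0,0,0,10,-9,1]]' >/dev/null; python3 -m jog '[[0,0,0,0,0,0,1],[0,0,0,0,0,0,1],[0,0,0,0,0,0,1]]'; python3 d.py yellow
```

```text
t: 6.57
tool_pos: [0.5008, 0.2486, 0.1657]
tcp_rot: [0.343, 1.542, -0.347]
force: [0.5, 0.4, -0.6]
opening: 0.0001
t 6.57 pos [0.5008 0.2486 0.1657] F [ 0.47  0.35 -0.64] open 0.0001 Mx [ 0.001 -0.003 -1.   ] My [ 0.426  0.905 -0.002]
yellow tool mm to contact [84.7  6.6 -1.1]
```

```bash
python3 -m jog '[[0,0,0,10,4,0,1],[0,0,0,15,2.5,-1,1],[0,0,0,15,0,0,1],[0,0,0,8,0,0,1],[0,0,0,0,0,0,1],[0,0,0,0,0,0,1],[0,0,0,0,0,0,1]]'>/dev/null; python3 d.py yellow
python3 - <<'E'
from h import *
s=read_state();I=get_image("wrist");cv2.imwrite("pics/w2.png",I[100:,120:520,::-1])
p=camera_params("wrist")
T=np.eye(4);T[:3,:3]=R.from_rotvec(s["tcp_rot"]).as_matrix();T[:3,3]=s["tool_pos"]
c=np.linalg.inv(T@np.array(p["mount"]))@np.array([.5027,.2548,.064,1]);x=c[:2]/c[2];x=x*(1+p["k1"]*(x@x));K=np.array(p["K"]);print("pred in crop",x*[K[0,0],K[1,1]]+K[:2,2]-[120,100])
E
```

```text
t 7.15 pos [0.5024 0.2579 0.1185] F [0.87 0.8  0.19] open 0.0001 Mx [ 0.001  0.    -1.   ] My [0.423 0.906 0.001]
yellow tool mm to contact [37.5 -2.7  1.5]
pred in crop [196.21166663 127.56415702]
```

View pics/w2.png

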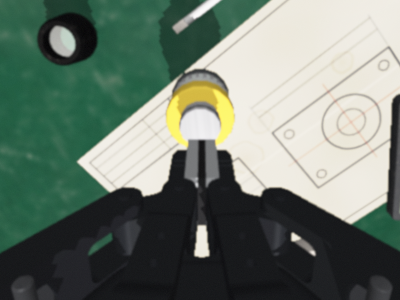

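Yellow anvil in the crop at (201,125), directly in line with the fingertips at (203,145). The prediction was (196,127), which is about 3 mm to the side. I'll re-read the settled pose.

```bash
python3 -m jog '[[0,0,0,0,0,0,1],[0,0,0,0,0,0,1]]'>/dev/null; python3 d.py yellow
python3 - <<'E'
from h import *
s=read_state();I=get_image("wrist");s2=read_state();print(s["tool_pos"],s2["tool_pos"])
b=I[180:260,280:360].astype(int);g=((b.max(2)-b.min(2)<35)&(b.min(2)>165)).astype(np.uint8)
n,l,st,ce=cv2.connectedComponentsWithStats(g)
for i in range(1,n):
    if st[i,4]>60: print(st[i],ce[i]+[280,180])
for v in (222,224,226):
    print([onz(*ray("wrist",(u,v),s),.064).round(4)[:2].tolist() for u in (319,321,323)])
E
```

```text
t 7.37 pos [0.502  0.2587 0.1186] F [-0.44  0.27  0.74] open -0.0003 Mx [ 0.001  0.001 -1.   ] My [0.422 0.907 0.001]
yellow tool mm to contact [37.6 -3.3  2.3]
[0.5019969  0.25872425 0.11859401] [0.5018701  0.25869597 0.11845283]
[  0   0  25  80 750] [286.07466667 226.88      ]
[ 56   0  24  80 883] [353.00339751 219.97168743]
[  19   29   40   34 1040] [318.55673077 225.59519231]
[[0.4997, 0.2587], [0.5002, 0.2598], [0.5007, 0.2609]]
[[0.5009, 0.2582], [0.5014, 0.2593], [0.5019, 0.2604]]
[[0.5021, 0.2576], [0.5026, 0.2587], [0.5031, 0.2598]]
```

The wrist view puts yellow at (0.502,0.2575), and the overhead pair puts it at (0.5027,0.2548). I'll aim between them, since either error is far inside the 13 mm anvil radius.

```bash
python3 -m jog '[[0,0,0,10,-2,1.5,1],[0,0,0,12,0,0,1],[0,0,0,8,0,0,1],[0,0,0,2,0,0,1],[0,0,0,0,0,0,1],[0,0,0,0,0,0,1],[0,0,0,0,0,0,1]]'|grep -E 'pos|force'
python3 -m jog '[[0,0,0,2,0,0,1],[0,0,0,0,0,0,1]]'|grep -E 'pos|force';python3 -m jog '[[0,0,0,1,0,0,1],[0,0,0,0,0,0,1]]'|grep -E 'pos|force'; python3 -m jog '[[0,0,0,1,0,0,1],[0,0,0,0,0,0,1]]'|grep -E 'pos|force'; python3 -m jog '[[0,0,0,1,0,0,1],[0,0,0,0,0,0,1]]'|grep -E 'pos|force'
```

```text
tool_pos: [0.5023, 0.2562, 0.086]
force: [-0.6, -0.0, -0.1]
tool_pos: [0.5021, 0.2562, 0.0839]
force: [1.1, 0.3, 0.1]
tool_pos: [0.502, 0.2561, 0.0828]
force: [0.4, 0.3, 0.2]
tool_pos: [0.5019, 0.2561, 0.0817]
force: [0.8, 0.1, -0.2]
tool_pos: [0.5021, 0.2561, 0.0809]
force: [0.8, 0.0, 0.5]
```

```bash
python3 -m jog '[[0,0,0,1,0,0,1]]'|grep -E 'pos|force';python3 -m jog '[[0,0,0,1,0,0,1]]'|grep -E 'pos|force'; python3 -m jog '[[0,0,0,1,0,0,1]]'|grep -E 'pos|force'; python3 -m jog '[[0,0,0,1,0,0,1]]'|grep -E 'pos|force'; python3 -m jog '[[0,0,0,0,0,0,1]]'|grep -E 'pos|force'
```

```text
tool_pos: [0.5021, 0.2561, 0.0802]
force: [-0.9, 0.7, 3.8]
tool_pos: [0.5021, 0.2561, 0.0791]
force: [-1.3, -0.4, 2.9]
tool_pos: [0.5021, 0.2561, 0.0781]
force: [-0.3, -0.5, 2.8]
tool_pos: [0.5021, 0.2561, 0.0769]
force: [-0.1, 0.1, 2.8]
tool_pos: [0.5021, 0.2561, 0.0767]
force: [-0.3, 0.0, 1.7]
```

```bash
python3 -m jog '[[0,0,0,0.8,0,0,1],[0,0,0,0,0,0,1]]'|grep -E 'pos|force'; python3 -m jog '[[0,0,0,-10,0,0,1],[0,0,0,-20,0,0,1],[0,0,0,-30,0,0,1],[0,0,0,-25,0,0,1],[0,0,0,-15,0,0,1],[0,0,0,0,0,0,1],[0,0,0,0,0,0,1]]'>/dev/null; python3 d.py blue
```

```text
tool_pos: [0.5021, 0.2561, 0.076]
force: [0.4, 0.5, 2.7]
t 9.83 pos [0.5025 0.2562 0.177 ] F [ 0.32 -0.85 -0.54] open -0.0 Mx [ 0.002  0.001 -1.   ] My [0.422 0.907 0.002]
blue tool mm to contact [  80.5 -418.2  256.2]
```

```bash
python3 -m jog '[[0,0,0,0,-18,11,1],[0,0,0,0,-30,18,1],[0,0,0,0,-34,21,1],[0,0,0,0,-34,21,1],[0,0,0,0,-34,21,1],[0,0,0,0,-34,21,1],[0,0,0,0,-34,21,1],[0,0,0,0,-34,21,1],[0,0,0,0,-34,21,1],[0,0,0,0,-34,21,1]]' >/dev/null; python3 -m jog '[[0,0,0,0,-34,21,1],[0,0,0,0,-30,18,1],[0,0,0,0,-20,12,1],[0,0,0,0,-10,6,1],[0,0,0,0,0,0,1],[0,0,0,0,0,0,1],[0,0,0,0,0,0,1]]'>/dev/null; python3 d.py blue
```

```text
t 11.25 pos [ 0.5579 -0.2231  0.1751] F [-1.05  1.03  0.03] open -0.0001 Mx [-0.001  0.003 -1.   ] My [0.419 0.908 0.002]
blue tool mm to contact [79.1 -7.1  3.9]
```

```bash
python3 -m jog '[[0,0,0,10,-3,2,1],[0,0,0,15,-4,2,1],[0,0,0,12,0,0,1],[0,0,0,5,0,0,1],[0,0,0,0,0,0,1],[0,0,0,0,0,0,1],[0,0,0,0,0,0,1]]'>/dev/null; python3 d.py blue
python3 - <<'E'
from h import *
s=read_state();I=get_image("wrist");cv2.imwrite("pics/w3.png",I[100:,120:520,::-1])
b=I[170:260,270:370].astype(int);g=((b.max(2)-b.min(2)<35)&(b.min(2)>165)).astype(np.uint8)
n,l,st,ce=cv2.connectedComponentsWithStats(g)
for i in range(1,n):
    if st[i,4]>60: c=st[i,:2]+st[i,2:4]/2+[270,170];print(st[i],c,onz(*ray("wrist",c,s),.079).round(4))
E
```

```text
t 11.83 pos [ 0.5587 -0.2342  0.1345] F [-0.13 -0.52 -0.1 ] open 0.0 Mx [ 0.001 -0.    -1.   ] My [0.421 0.907 0.   ]
blue tool mm to contact [38.5  2.8 -1.8]
[ 74   0  26  33 626] [357.  186.5] [ 0.5457 -0.2045  0.079 ]
[  35   35   41   35 1170] [325.5 222.5] [ 0.5588 -0.231   0.079 ]
```

View pics/w3.png

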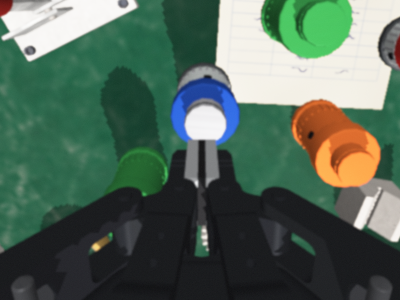

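The blue anvil is at crop (206,123), and the wrist gives (0.5588,-0.231), which matches the overhead pair. The green and orange look-alikes stay clear, below the gripper body.

```bash
python3 -m jog '[[0,0,0,10,2.8,-1.8,1],[0,0,0,12,0,0,1],[0,0,0,8,0,0,1],[0,0,0,3,0,0,1],[0,0,0,0,0,0,1],[0,0,0,0,0,0,1],[0,0,0,0,0,0,1]]'|grep -E 'pos|force'
python3 -m jog '[[0,0,0,2,0,0,1],[0,0,0,0,0,0,1]]'|grep -E 'pos|force';python3 -m jog '[[0,0,0,1,0,0,1],[0,0,0,0,0,0,1]]'|grep -E 'pos|force'; python3 -m jog '[[0,0,0,1,0,0,1],[0,0,0,0,0,0,1]]'|grep -E 'pos|force'; python3 -m jog '[[0,0,0,1,0,0,1],[0,0,0,0,0,0,1]]'|grep -E 'pos|force'
```

```text
tool_pos: [0.5579, -0.2316, 0.1012]
force: [-0.3, -0.7, -0.1]
tool_pos: [0.5579, -0.2313, 0.0991]
force: [-0.7, -0.2, -0.8]
tool_pos: [0.5577, -0.2312, 0.098]
force: [0.7, -0.0, -0.2]
tool_pos: [0.5577, -0.2312, 0.0969]
force: [-0.1, 0.3, -0.1]
tool_pos: [0.5578, -0.2312, 0.096]
force: [0.3, -0.1, -0.4]
```

```bash
python3 -m jog '[[0,0,0,1,0,0,1]]'|grep -E 'pos|force';python3 -m jog '[[0,0,0,1,0,0,1]]'|grep -E 'pos|force'; python3 -m jog '[[0,0,0,1,0,0,1]]'|grep -E 'pos|force'; python3 -m jog '[[0,0,0,1,0,0,1]]'|grep -E 'pos|force'; python3 -m jog '[[0,0,0,0.5,0,0,1],[0,0,0,0,0,0,1]]'|grep -E 'pos|force'
```

```text
tool_pos: [0.5578, -0.2312, 0.0954]
force: [-1.6, 0.6, 4.0]
tool_pos: [0.5579, -0.2313, 0.0944]
force: [-1.3, 0.0, 3.7]
tool_pos: [0.5579, -0.2313, 0.0933]
force: [0.0, 0.4, 2.8]
tool_pos: [0.5579, -0.2312, 0.0922]
force: [-0.2, 0.5, 2.8]
tool_pos: [0.5578, -0.2313, 0.0914]
force: [-0.1, -0.8, 2.2]
```

```bash
python3 -m jog '[[0,0,0,-10,0,0,1],[0,0,0,-20,0,0,1],[0,0,0,-30,0,0,1],[0,0,0,-30,0,0,1],[0,0,0,-25,0,0,1],[0,0,0,-15,0,-15,1],[0,0,0,0,0,-30,1],[0,0,0,0,0,-30,1],[0,0,0,0,0,-30,1],[0,0,0,0,0,-20,1]]'>/dev/null;  python3 -m jog '[[0,0,0,0,0,-10,1],[0,0,0,0,0,0,1],[0,0,0,0,0,0,1]]'
python3 - <<'E'
from h import *
for n in("scene","top"): cv2.imwrite(f"pics/{n}1.png",get_image(n)[:,:,::-1])
a=[cv2.imread(f"pics/scene{i}.png")[170:310,190:460] for i in(0,1)]
b=[cv2.imread(f"pics/top{i}.png")[100:270,200:480] for i in(0,1)]
f=lambda L:np.hstack([cv2.resize(x,(400,int(400*x.shape[0]/x.shape[1]))) for x in L])
cv2.imwrite("pics/cmp.png",np.vstack([f(a),f(b)]))
E
```

```text
t: 14.72
tool_pos: [0.4363, -0.1744, 0.2221]
tcp_rot: [0.341, 1.541, -0.341]
force: [0.5, -0.3, 0.7]
opening: 0.0001
```

View pics/cmp.png

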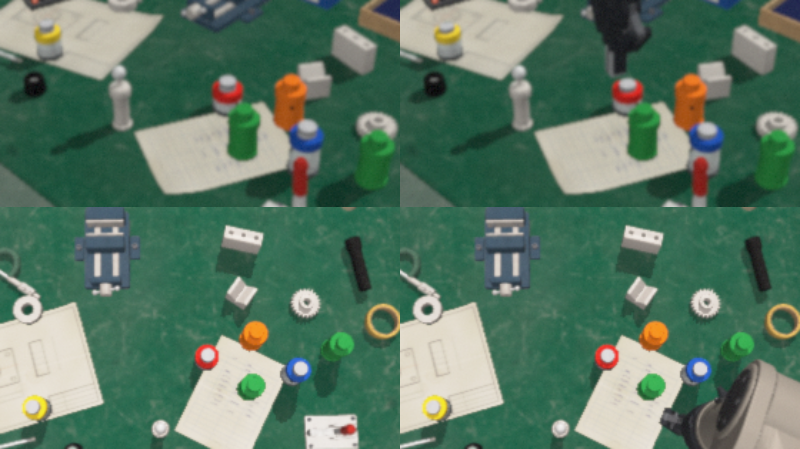

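The before/after views show everything standing where it was, with all three anvils visibly shorter and the arm clear. Handing in, with one numeric check of how far the anvil tops dropped.

Run:
```python
from h import *
for n,(u,v) in {"red":(343,223),"yellow":(221,185),"blue":(397,253)}.items():
    r=[]
    for i in(0,1):
        im=cv2.imread(f"pics/scene{i}.png")[v-12:v+16,u-12:u+13];h=cv2.cvtColor(im,cv2.COLOR_BGR2HSV)
        hu=h[:,:,0].astype(int);c=h[:,:,1]>110
        c&={"red":(hu<8)|(hu>172),"yellow":(hu>20)&(hu<34),"blue":(hu>100)&(hu<130)}[n]
        y,x=np.nonzero(c);r.append((len(y),x.mean().round(2),y.max()))
    print(n,r)
job_done()
```

```text
red [(184, np.float64(12.31), np.int64(27)), (190, np.float64(12.15), np.int64(27))]
yellow [(140, np.float64(13.16), np.int64(26)), (143, np.float64(12.9), np.int64(26))]
blue [(174, np.float64(11.56), np.int64(27)), (178, np.float64(11.62), np.int64(27))]
the job is handed in; nothing more can be done
```

With the shut fingertips I touched the red, then the yellow, then the blue anvil from above, and handed the job in at about 15 s with the arm clear. `job_done()` gave no verdict.

| Setter | TCP height at contact (m) | TCP height at end of push (m) | Anvil sunk (approx.) | Highest vertical force read (N) |
|---|---|---|---|---|
| Red | 0.071 | 0.0656 | 5 mm | 3.7 |
| Yellow | 0.081 | 0.076 | 5 mm | 3.8 |
| Blue | 0.096 | 0.0914 | 4.6 mm | 4.0 |

- **How far the anvils sank:** these depths come from the arm's own position and the force at contact. My last image script only compared the collars, so it did not measure the drop. In the before/after pictures the anvils look shorter.
- **Did anything move:** the collars agree to within about 0.3 pixel before and after. By eye, the bystanders visible in the pictures stand where they were. I did not measure them.
- **Disagreement:** the wrist view put the yellow anvil about 2.7 mm from where the fixed cameras put it. I aimed between the two, well inside the anvil's 13 mm radius. The red and blue views agreed to within about 1.5 mm.

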